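Level the tray rail with its thumbscrew foot and hold it for locking

TASK

The tray rail slopes because its thumbscrew foot is too long. Press the rod-shaped spirit level down past the sprung orange jaw until it sits fully home in the fork clip on the rail, then turn the thumbscrew, bearing down on it so that the stiff rail follows and the foot stands on its brass disc, until the bubble lies between the two black lines. Finish with your hand still on the thumbscrew, pressing it down with about 15 N and the bubble centred, so that I can tighten the locknut; leave the tin, the potentiometer and the jack socket where they are.

Things in the scene. Friction and masses are not known exactly. Their poses are not given: they have to be found in the camera images.
- level: Rod-shaped spirit level lying on the desk, 140 mm long along its own x, about 110 g. Round tube 18 mm across, red with a 48 mm green vial window in the middle (may be gripped there), square black end caps 22 x 22 x 14 mm that stop it rolling. Origin under its middle, level with the caps' undersides; tube axis 11 mm above it. Its ends are alike: either may point either way in the clip
- level_mid (a point): Middle of the level, on the tube axis; axes as the level's
- bubble (a joint): Place of the pale bubble along the level's own x, m; 0 = middle, stops at +/-0.016. It is 12 mm long and shows on top of the green vial; the inner edges of the two black lines are 9 mm either side of the middle, so it lies between them within +/-3 mm. It goes to the higher end, 12 mm per degree of slope, and settles in about a second
- bubble_mid (a point): Middle of the bubble
- rail: Tray rail: clear acrylic deck 8 mm thick on an aluminium stiffener. Origin on its pivot bolt, 34 mm above the desk; own y runs along the rail to the free end with the thumbscrew, x across, z up. Deck top at own z = 16 mm, spanning own x -34 to +88 mm, y -30 to +275 mm. A shallow clear tray, 14 mm high, slides along the deck at own x 30 to 87 mm and plays no part
- pivot (a point): The rail's pivot bolt, in a bracket screwed to the desk; the rail turns only about it (own x). The pivot is stiff: the rail's weight does not move it, pressing does. At the start the free end is 1.2 to 1.6 degrees high with the foot a few mm clear of its disc; pressed down onto its foot, the rail still slopes up to the thumbscrew by 0.4 to 1.1 degrees until the foot is shortened
- clip_seat (a point): Where level_mid lies when the level is home in the fork clip; fixed to the rail, own x = 0, y = 90 mm, z = 48 mm (32 mm over the deck), axes as the rail's. The level lies along the rail's y, end caps outside forks and jaw, 6 mm of play lengthwise. 68 mm between the two forks are free for fingers, down to 14 mm below this point
- fork_a (a point): Tube axis at the fork nearer the pivot, 38 mm from clip_seat. Each black fork is 8 mm wide along the rail, its slot 19.6 mm wide, the slot's bottom 9 mm below this point. Its taller, flared tine, up to 14 mm above this point, is on the rail's -x side
- fork_b (a point): The same at the fork nearer the thumbscrew
- jaw (a joint): Sprung orange jaw on the rail's +x side of the clip, rad: 0 = closed, to 0.6 open. Hinged 17 mm below and 18 mm to +x of clip_seat; two round noses, 45 mm either side of the middle, hang over the tube and hold it. A tube pushed straight down meets them about 17 mm above the seat, needs about 8 N to push them out (0.12 rad), and they spring back over it once it is home
- thumbscrew: Levelling foot: black knob, screw and rounded steel tip in one piece, upright through the rail at own y = 240 mm, x = 0. Origin on its axis. Right-hand thread, 10 mm a turn: turned counterclockwise seen from above the foot gets shorter and the rail's free end comes down. 1.2 to 2.9 rad are needed from the start. Light to turn (0.05 N m), stays where it is left
- thumb_grip (a point): On the thumbscrew's axis at mid height of its round fluted knob, 36 mm across and 22 mm high. Below the knob a skirt 54 mm across, its top 11 mm below this point: fingertips can press on it. The knob stays at one height above the desk while it turns, as long as the foot is held down on the disc
- foot_tip (a point): Lowest point of the thumbscrew's rounded tip, 72 mm below thumb_grip
- disc: Brass foot disc, 36 mm across, 6 mm thick, loose on the desk under the foot's tip; origin at the centre of its underside
- tin: Bystander: round black grommet tin, 67 mm across, 27 mm high; origin at the centre of its underside
- pot: Bystander: steel volume potentiometer standing shaft up, 25 mm across, 35 mm high; origin at the centre of its underside
- jack: Bystander: jack socket, black body, brass bush up, 20 x 18 mm, 26 mm high; origin at the centre of its underside
Things that resemble listed ones, but are neither listed nor needed, are in the scene too. What is shaped like the level but blue or purple is not meant.

How it is judged:
By the outcome, as a careful person would: the job done as asked, in the order asked, and still so for the second after the job is handed in, while the arm keeps its last pose, push and grip.
It also fails if it takes over 61 s, if anything falls off the work surface, if the arm or the gripper's body presses on something with over 40 N, if the wrist force passes 120 N, or if a joint passes its speed limit or range.

ROBOT

A 6-joint arm with a two-finger parallel gripper is mounted at the origin on the work surface. World frame = base frame: x ahead of the robot, y to its left, z up, the work surface at z = 0. Lengths are in m, angles in rad, forces in N, time in s.
With the tool pointing down it reaches from about 0.325 to 0.85 m from the base axis. Payload 4.4 kg.
Tool frame: the origin (TCP) lies at the centre of the arm's flange, where the gripper is bolted on; the fingertips stand 199 mm ahead of it and the grasp point (between the pads) lies 180 mm ahead of it (tip_extent is the distance from the TCP to the fingertips, in m); z points along the fingers, y is the line along which they close (so a half turn about z gives the same grasp; the last joint's range is limited). The gripper opens to 94 mm and grips with 3 to 60 N. Pads are 16 mm wide; open, the fingers measure 119 mm over their backs; the gripper's body (75 mm by 177 mm) begins 78 mm behind the grasp point.
Start: joints at [1.109, 0.207, 1.542, -0, 1.393, -0.15], TCP at [0.176, 0.547, 0.405] pointing down, gripper open.
Joint ranges: [-2.73, 2.73], [-0.86, 2.22], [0.23, 2.46], [-1.11, 4.25], [0.08, 2.63], [-2.82, 2.82]. Speed limits (rad/s): [2.79, 2.79, 3.14, 3.14, 3.14, 3.14].

INTERFACE

Orientations are given as [roll, pitch, yaw] about the fixed x, y, z axes, in that order (R = Rz(yaw) Ry(pitch) Rx(roll)).
In Python, from plant import * gives the robot as it stands. The module is installed in compiled form; this text tells all that it offers.
- The arm moves only by the tool play_rows, never from a script. Its argument "deltas" is a list that holds one entry, the list of rows, each a list of 4 numbers: the shift along the tool's x, y, z in mm, then the turn about the tool's z in degrees. A call has 1 to 10 rows; each row is the pose to reach, as a shift and turn from the pose commanded when the call began, along the tool's axes at that moment; what a row does not reach only later rows make up. A row lasts 1/10 s, in which the tool goes at most 50 mm and 8.59 degrees, less where a joint would pass 70% of its speed; a pose out of reach is approached as far as the arm can. A call with a gripper value outside its range is refused whole. "gripper" is the closure, from 0 (fully open) to 1 (shut), set as the call begins (left out, the last holds). The fingers move at their own pace and stop on an object; "squeeze" is the grip in N (left out, the last holds). Time passes only in rows, so rows that repeat a pose let the fingers close. It gives the time, the measured TCP pose, the force, the opening and the grip force at its end, in the units of the state.
- get_state(): the state, without advancing time (a new reading comes with each control period).
- read_camera(name): name is "scene" or "side" or "wrist"; returns a dict with "img" (420x560x3 uint8, red, green, blue), "mtx" (3x3 intrinsics, pixels), "rvec" (rotation vector, rad) and "tvec" (3), from world to camera coordinates, as OpenCV has them. Camera axes: x right, y down, z forward; pixel columns grow to the right and rows downward; lengths in m; the calibration is good to about 2 mm. The wrist camera is an equidistant fisheye: a pixel r from the principal point sees the ray r / f radians off the axis. A picture is of the moment at which its call begins. There is no depth.
- close_job(): hands the job in; it is judged then, once.
The state is a dict: "time_s": time; "joints": joint angles; "dq": joint speeds; "joint_efforts": joint torques, N m; "ee_pos": TCP position; "ee_rot": TCP orientation; "ft_force": force on the tool from outside, world axes, zero at the start; "wrist_torque": the same for the moment, N m; "opening": finger opening in m; "finger_force": force on a finger pad.
Only numpy, scipy, OpenCV 4.12 (cv2) and the standard library are available. Lean on these libraries where they do the work, as an engineer would, in place of code of your own. Each camera call takes 0.05 s, during which the arm holds its last target. There are 200 camera calls.

## Working session

There is one attempt and no reset: what is moved stays moved. The work goes in short steps, Python scripts to look and compute and a tool call to move; the robot and the scene stay as the last step left them, time stands still between calls to the robot, and variables do not carry over. Pictures are saved under pics/ and viewed, at most 13 in all, crops included, and the job is handed in when it is done.

Besides the shell and the picture viewer there is one more tool, called after "Emit:" as a command line: name --argument value ..., lists and objects as JSON in quotes. play_rows: Moves the arm, as the interface text tells. Its arguments: {"type":"object","properties":{"deltas":{"type":"array","items":{"type":"array","items":{"type":"array","items":{"type":"number"}}}},"gripper":{"type":"number"},"squeeze":{"type":"number"}},"required":["deltas"]}

```bash
mkdir -p pics; cat > h.py <<'E'
from plant import *
import numpy as np, cv2
def snap(n,f):
    c=read_camera(n); cv2.imwrite('pics/'+f,c['img'][:,:,::-1]); np.savez('pics/'+f[:-4]+'.npz',**c); return c
def load(f): return dict(np.load('pics/'+f+'.npz'))
def ray(c,u,v,fish=False):
    R=cv2.Rodrigues(c['rvec'])[0]; K=c['mtx']
    p=np.array([(u-K[0,2])/K[0,0],(v-K[1,2])/K[1,1]])
    if fish:
        t=np.hypot(*p); d=np.array([*(p/t*np.sin(t)),np.cos(t)]) if t>1e-9 else np.array([0,0,1.])
    else: d=np.array([*p,1.])
    return (-R.T@c['tvec'].reshape(3)), R.T@d/np.linalg.norm(d)
def atz(c,u,v,z,fish=False):
    o,d=ray(c,u,v,fish); return o+d*(z-o[2])/d[2]
def tri(obs):
    A=np.zeros((3,3));b=np.zeros(3);L=[]
    for c,u,v,*f in obs:
        o,d=ray(c,u,v,*f);P=np.eye(3)-np.outer(d,d);A+=P;b+=P@o;L.append((P,o))
    x=np.linalg.solve(A,b); return x,[np.linalg.norm(P@(x-o)) for P,o in L]
def proj(c,X,fish=False):
    R=cv2.Rodrigues(c['rvec'])[0];K=c['mtx'];p=R@np.asarray(X)+c['tvec'].reshape(3)
    if fish:
        r=np.hypot(p[0],p[1]);t=np.arctan2(r,p[2]);q=p[:2]/r*t
    else: q=p[:2]/p[2]
    return np.array([K[0,0]*q[0]+K[0,2],K[1,1]*q[1]+K[1,2]])
E
python3 - <<'E'
from h import *
a=snap('scene','sc0.png');b=snap('side','si0.png');w=snap('wrist','w0.png')
big=np.hstack([a['img'],b['img']])
for c in (a,b,w): print(c['mtx'].round(1).tolist(),(-cv2.Rodrigues(c['rvec'])[0].T@c['tvec'].reshape(3)).round(3))
print(get_state())
E
```

```text
[[394.8, 0.0, 283.5], [0.0, 394.8, 212.6], [0.0, 0.0, 1.0]] [ 1.099 -0.422  0.522]
[[520.7, 0.0, 278.5], [0.0, 520.7, 219.2], [0.0, 0.0, 1.0]] [0.352 0.696 0.649]
[[325.2, 0.0, 281.0], [0.0, 325.2, 208.2], [0.0, 0.0, 1.0]] [0.098 0.572 0.383]
{'time_s': 0.15, 'joints': array([ 1.10853997e+00,  2.07253060e-01,  1.54258351e+00, -3.65054318e-05,
        1.39348522e+00, -1.50497860e-01]), 'dq': array([ 0.00023831, -0.00125254, -0.0041667 , -0.00060531, -0.00053064,
        0.00101388]), 'joint_efforts': array([ 5.64373731e-04, -3.71310854e+01, -2.81809491e+01,  6.98456098e-02,
        3.27039580e-02, -1.33949866e-04]), 'ee_pos': array([0.17626691, 0.54703898, 0.40376094]), 'ee_rot': array([-3.13987768e+00, -2.23734027e-04,  2.82984043e+00]), 'ft_force': array([ 0.46850244, -0.02704855, -0.08367491]), 'wrist_torque': array([0.0095084 , 0.02815215, 0.01818493]), 'finger_force': 0.0, 'opening': 0.09376169451877836}
```

View pics/sc0.png

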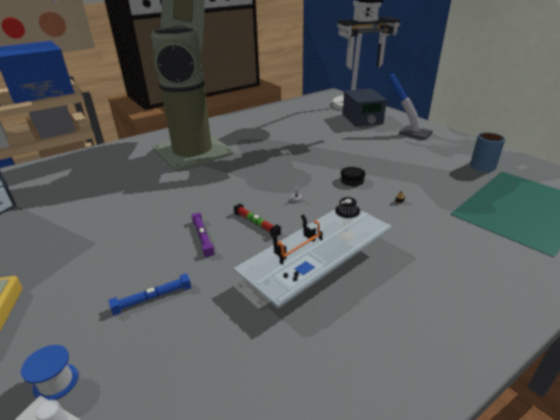

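View pics/si0.png

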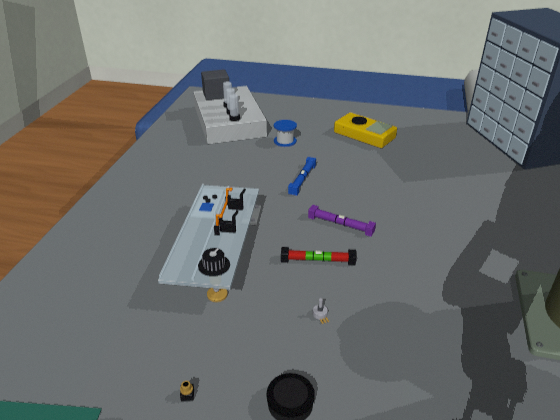

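The rod-shaped candidates are:
- red with a green window: scene (257,220), side (319,257)
- purple: scene (202,234), side (342,220)
- blue: scene (150,294), side (303,175)

By the description I choose the red and green one. Next I check it in close crops.

```bash
python3 - <<'E'
from h import *
b=load('si0')['img'][170:310,155:370];a=load('sc0')['img'][175:310,220:400]
cv2.imwrite('pics/csi.png',cv2.resize(b,None,fx=3.7,fy=3.7,interpolation=cv2.INTER_CUBIC)[:,:,::-1])
cv2.imwrite('pics/csc.png',cv2.resize(a,None,fx=4.4,fy=4.4,interpolation=cv2.INTER_CUBIC)[:,:,::-1])
E
```

```text
(no output)
```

View pics/csi.png

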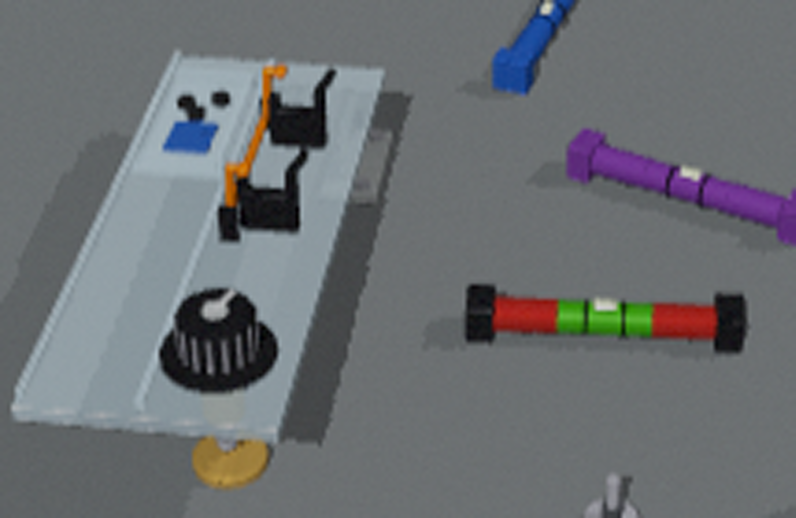

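View pics/csc.png

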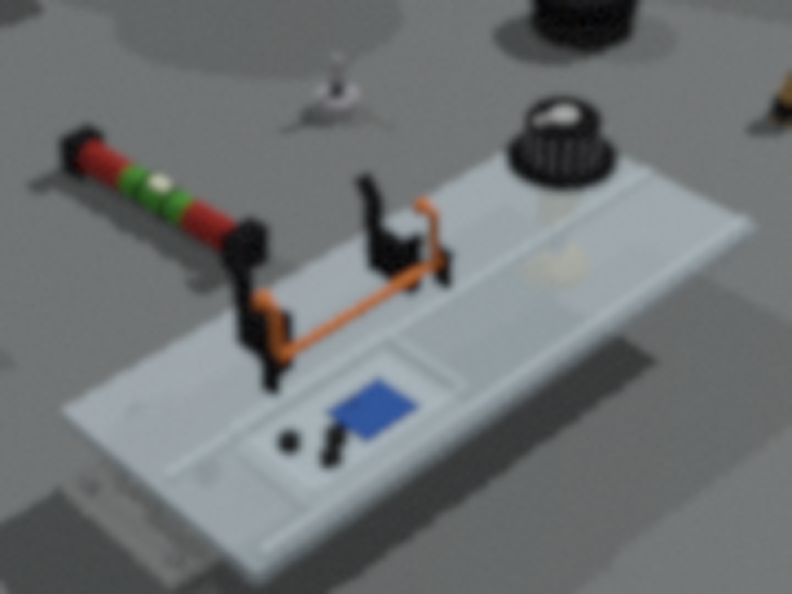

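```bash
cat > fit.py <<'E'
from h import *
from scipy.optimize import least_squares
s=load('si0');c=load('sc0')
S=lambda u,v:(u/3.7+155-.36,v/3.7+170-.36)
C=lambda u,v:(u/4.4+220-.39,v/4.4+175-.39)
def railpt(p,X):
    px,py,yaw,sl=p; cy,sy=np.cos(yaw),np.sin(yaw);cs,ss=np.cos(sl),np.sin(sl)
    Rz=np.array([[cy,-sy,0],[sy,cy,0],[0,0,1]]);Rx=np.array([[1,0,0],[0,cs,-ss],[0,ss,cs]])
    return np.array([px,py,.034])+Rz@Rx@np.asarray(X)
E
python3 - <<'E'
from fit import *
T=lambda a,b:[(lambda r:(r[0].round(4),np.round(r[1],4)))(tri([(s,*S(*a)),(c,*C(*b))]))]
print('capL',T((481,313),(82,150)));print('capR',T((730,323),(244,243)));print('mid',T((605,318),(157,194)))
print('knobtop',T((215,312),(562,118)));print('skirt',T((219,355),(562,155)))
print('disc',atz(s,*S(231,457),.006).round(4),atz(c,*C(555,262),.006).round(4))
obs=[(s,S(383,68),(-.034,-.03,.016)),(s,S(272,430),(-.034,.275,.016)),(c,C(62,410),(-.034,-.03,.016)),(c,C(255,572),(.088,-.03,.016)),(c,C(752,222),(.088,.275,.016)),(s,S(18,405),(.088,.275,.016)),
(s,S(178,52),(.088,-.03,.016))]
f=lambda p:np.concatenate([proj(k,railpt(p,X))-u for k,u,X in obs])
r=least_squares(f,[.5,.3,np.pi-.3,.02],loss='soft_l1')
print(r.x,f(r.x).reshape(-1,2).round(1).tolist())
for n,X in dict(seat=(0,.09,.048),fa=(0,.052,.048),fb=(0,.128,.048),grip=(0,.24,.047)).items():
    P=railpt(r.x,X);q=proj(s,P);q2=proj(c,P);print(n,P.round(4),((q-[155,170]+.36)*3.7).round(0),((q2-[220,175]+.39)*4.4).round(0))
E
```

```text
capL [(array([ 0.4856, -0.0662,  0.0339]), array([0.0462, 0.0462]))]
capR [(array([ 0.4278, -0.0289, -0.0067]), array([0.0507, 0.0507]))]
mid [(array([ 0.4531, -0.0502,  0.0115]), array([0.0004, 0.0004]))]
knobtop [(array([0.6118, 0.0778, 0.0897]), array([0.0001, 0.0001]))]
skirt [(array([0.6106, 0.0811, 0.0671]), array([0., 0.]))]
disc [0.6085 0.084  0.006 ] [0.6134 0.0799 0.006 ]
[ 0.63305489 -0.15174306  1.82695563 -2.35633874] [[-0.8, 2.1], [-60.1, -17.8], [-0.2, 3.0], [0.2, -66.2], [-28.2, 140.5], [0.2, 26.6], [53.9, 41.1]]
seat [ 0.6618 -0.1442 -0.0636] [279. 261.] [239. 628.]
fa [ 0.6358 -0.151  -0.0367] [322. 225.] [190. 556.]
fb [ 0.6878 -0.1374 -0.0904] [236. 297.] [287. 701.]
grip [ 0.7651 -0.1172 -0.1689] [116. 396.] [431. 914.]
```

```bash
python3 - <<'E'
from fit import *
T=lambda a,b:[(lambda r:(r[0].round(4),np.round(r[1],4)))(tri([(s,*S(*a)),(c,*C(*b))]))]
print('cap1',T((481,313),(244,243)));print('cap2',T((730,323),(82,150)))
obs=[(s,S(383,68),(-.034,-.03,.016)),(s,S(272,430),(-.034,.275,.016)),(c,C(62,410),(-.034,-.03,.016)),(c,C(255,572),(.088,-.03,.016)),(c,C(752,222),(.088,.275,.016)),(s,S(18,405),(.088,.275,.016)),
(s,S(178,52),(.088,-.03,.016))]
f=lambda p:np.concatenate([proj(k,railpt(p,X))-u for k,u,X in obs])
r=least_squares(f,[.6,-.15,-.1,.02],loss='soft_l1')
print(r.x,f(r.x).reshape(-1,2).round(1).tolist())
for n,X in dict(seat=(0,.09,.048),fa=(0,.052,.048),fb=(0,.128,.048),grip=(0,.24,.047),sa=(0,.052,.039),tb=(-.0098,.128,.062)).items():
    P=railpt(r.x,X);q=proj(s,P);q2=proj(c,P);print(n,P.round(4),((q-[155,170]+.36)*3.7).round(0),((q2-[220,175]+.39)*4.4).round(0))
E
```

```text
cap1 [(array([ 0.5155, -0.0387,  0.0119]), array([0., 0.]))]
cap2 [(array([ 0.3913, -0.0603,  0.0111]), array([0.0006, 0.0006]))]
[ 0.63750344 -0.15857947  0.11418059  0.02413761] [[0.5, 0.3], [2.5, -0.3], [-1.1, -0.3], [-0.1, 0.4], [0.7, 0.2], [-1.3, 0.4], [-0.7, 0.9]]
seat [ 0.6274 -0.0703  0.0842] [283. 133.] [328. 257.]
fa [ 0.6317 -0.1081  0.0832] [296.  94.] [260. 296.]
fb [ 0.6231 -0.0326  0.0851] [268. 176.] [391. 219.]
grip [0.6103 0.0787 0.0868] [218. 319.] [561. 121.]
sa [ 0.6317 -0.1079  0.0742] [297. 108.] [261. 313.]
tb [ 0.6134 -0.0341  0.0991] [286. 153.] [375. 184.]
```

```bash
cat >> h.py <<'E'
def go(x,y,z,yawd,st=None):
    st=st or get_state(); p=st['ee_pos']; cr,_=cv2.Rodrigues(np.zeros(3))
    from scipy.spatial.transform import Rotation as Q
    R=Q.from_euler('xyz',st['ee_rot']).as_matrix()
    d=R.T@(np.array([x,y,z])-p)*1e3; yaw=np.degrees(np.arctan2(R[1,0],R[0,0]))
    dy=(yawd-yaw+180)%360-180
    print('delta',d.round(1),'turn',round(-dy,2),'| pos',p.round(4),'yaw',round(yaw,2),'tilt',(R[:,2]).round(4),'F',st['ft_force'].round(1),'open',round(st['opening'],4),'t',round(st['time_s'],2),'j6',round(st['joints'][5],2))
E
python3 -c "
from h import *
go(.4533,-.0497,.300,189.87)"
```

```text
delta [-446.7 -482.8  104.5] turn -27.73 | pos [0.1763 0.547  0.4038] yaw 162.14 tilt [-7.0e-04 -1.6e-03 -1.0e+00] F [ 0.5 -0.  -0.1] open 0.0938 t 0.15 j6 -0.15
```

Emit:
play_rows --deltas '[[[-30,-32,7,-2],[-62,-67,15,-4],[-94,-101,22,-6],[-126,-136,30,-8],[-158,-171,37,-10],[-190,-205,45,-12],[-222,-240,52,-14],[-254,-275,60,-16],[-286,-309,67,-18],[-318,-344,75,-20]]]'

```text
time_s: 1.15
ee_pos: [0.3738, 0.1205, 0.3296]
ee_rot: [3.141, 0.001, -3.103]
ft_force: [0.7, 0.4, 0.4]
opening: 0.0939
finger_force: 0.0
```

Emit:
play_rows --deltas '[[[-30,-32,7,-2],[-62,-67,15,-4],[-90,-97,22,-6],[-112,-121,26,-7.7],[-125,-135,29,-7.7],[-129,-139,30,-7.7],[-129,-139,30,-7.7],[-129,-139,30,-7.7]]]'

```text
time_s: 1.95
ee_pos: [0.5069, -0.0111, 0.2994]
ee_rot: [3.141, -0.001, -2.969]
ft_force: [-0.3, 0.2, 0.8]
opening: 0.0939
finger_force: 0.0
```

```bash
python3 -c "
from h import *
go(.4533,-.0497,.300,189.87)
w=snap('wrist','w1.png')
for n,P in dict(mid=(.4533,-.0497,.011),c1=(.5155,-.0387,.011),c2=(.3913,-.0603,.011)).items(): print(n,proj(w,P,True).round(1))
"
```

```text
delta [ 59.4 -28.9  -0.5] turn -0.0 | pos [ 0.5069 -0.0111  0.2994] yaw -170.13 tilt [-1.1e-03  5.0e-04 -1.0e+00] F [-0.3  0.2  0.8] open 0.0939 t 1.95 j6 -1.94
mid [246.3 143.7]
c1 [248.2 216.8]
c2 [245.9  68.1]
```

View pics/w1.png

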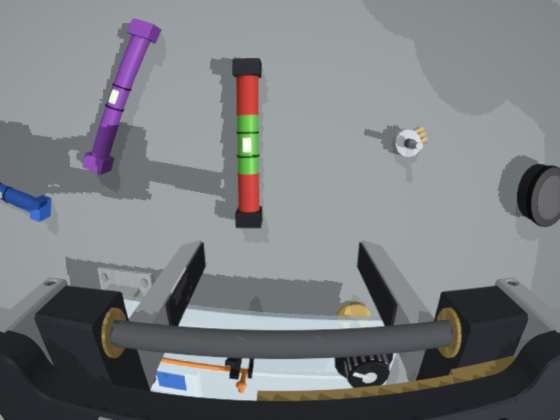

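The level shows at (248,146) with caps at (247,68) and (249,217), within 2 px of the prediction. This is the right rod, red with a green window, and the purple and blue ones are at far left. I'll move over it and go down.

Emit:
play_rows --deltas '[[[15,-7,0,0],[40,-19,10,0],[55,-26,25,0],[59,-28.3,50,0],[59,-28.3,75,0],[59,-28.3,90,0],[59,-28.3,96,0],[59,-28.3,97,0],[59,-28.3,97,0],[59,-28.3,97,0]]]'

```text
time_s: 3.0
ee_pos: [0.4549, -0.0497, 0.2037]
ee_rot: [-3.141, 0.002, -2.969]
ft_force: [-0.5, -0.3, 0.3]
opening: 0.0941
finger_force: 0.0
```

Emit:
play_rows --deltas '[[[0,0,0,0],[0,0,0,0],[0,0,0,0],[0,0,0,0],[0,0,0,0],[0,0,0,0],[0,0,0,0],[0,0,0,0]]]' --gripper 1 --squeeze 45

```text
time_s: 3.8
ee_pos: [0.4543, -0.0498, 0.2026]
ee_rot: [3.142, -0.0, -2.97]
ft_force: [0.4, -0.4, 0.6]
opening: 0.0334
finger_force: 0.0
```

```bash
python3 -c "
from h import *
go(.6274,-.0703,.350,96.54)"
```

```text
delta [-167.   -49.8 -147.4] turn 93.29 | pos [ 0.4543 -0.0498  0.2026] yaw -170.17 tilt [-1.e-04  0.e+00 -1.e+00] F [ 0.4 -0.4  0.6] open 0.0334 t 3.8 j6 -2.04
```

Emit:
play_rows --deltas '[[[0,0,0,0],[0,0,0,0],[0,0,0,0],[0,0,0,0],[0,0,0,0],[0,0,0,0]]]'

```text
time_s: 4.4
ee_pos: [0.4543, -0.0497, 0.2026]
ee_rot: [3.141, -0.0, -2.97]
ft_force: [0.3, 0.3, 0.5]
opening: 0.0168
finger_force: 45.0
```

Emit:
play_rows --deltas '[[[0,0,-8,0],[0,0,-25,0],[0,0,-50,0],[0,0,-75,0],[0,0,-95,0],[0,0,-105,0],[0,0,-108,0],[0,0,-108,0]]]'

```text
time_s: 5.2
ee_pos: [0.4542, -0.0497, 0.3106]
ee_rot: [-3.141, -0.0, -2.97]
ft_force: [-0.1, -0.1, -1.1]
opening: 0.0167
finger_force: 45.0
```

Emit:
play_rows --deltas '[[[0,0,-10,5],[-8,-2,-25,13],[-22,-6,-35,21],[-40,-12,-40,29],[-58,-17,-40,37],[-76,-22,-40,45],[-94,-28,-40,53],[-112,-33,-40,61],[-130,-38,-40,69],[-148,-44,-40,77]]]'

```text
time_s: 6.2
ee_pos: [0.6079, -0.0677, 0.3482]
ee_rot: [-3.138, -0.002, 1.964]
ft_force: [0.3, -0.1, -1.4]
opening: 0.017
finger_force: 45.0
```

```bash
python3 -c "
from h import *
go(.6274,-.0703,.350,96.54)"
```

```text
delta [-9.8 17.  -1.9] turn 15.97 | pos [ 0.6079 -0.0677  0.3482] yaw 112.51 tilt [-0.004  0.001 -1.   ] F [ 0.3 -0.1 -1.4] open 0.017 t 6.2 j6 -0.65
```

Emit:
play_rows --deltas '[[[-5,9,0,7],[-9,15,0,13],[-10,17.4,0,16.3],[-10,17.4,0,16.3],[-10,17.4,0,16.3],[-10,17.4,0,16.3]]]'

```text
time_s: 6.8
ee_pos: [0.6272, -0.0702, 0.3497]
ee_rot: [-3.14, -0.001, 1.686]
ft_force: [-0.3, -0.1, -0.8]
opening: 0.0171
finger_force: 45.0
```

```bash
python3 - <<'E'
from h import *
go(.6274,-.0703,.330,96.54)
a=snap('side','si2.png');b=snap('scene','sc2.png')
w=snap('wrist','w2.png')
A=cv2.resize(a['img'][150:300,170:310],None,fx=4,fy=4,interpolation=cv2.INTER_CUBIC)
B=cv2.resize(b['img'][175:325,230:290+60],None,fx=4,fy=4,interpolation=cv2.INTER_CUBIC)
m=np.hstack([A[:600,:400],B[:600,:400]])
m=np.hstack([cv2.resize(a['img'][160:280,185:285],None,fx=4,fy=4,interpolation=cv2.INTER_CUBIC),cv2.resize(b['img'][190:310,250:350],None,fx=4,fy=4,interpolation=cv2.INTER_CUBIC)])
cv2.imwrite('pics/m2.png',m[:,:,::-1])
E
```

```text
delta [-0.1  0.2 19.7] turn 0.04 | pos [ 0.6272 -0.0702  0.3497] yaw 96.58 tilt [-1.7e-03  3.0e-04 -1.0e+00] F [-0.3 -0.1 -0.8] open 0.0171 t 6.8 j6 -0.36
```

View pics/m2.png

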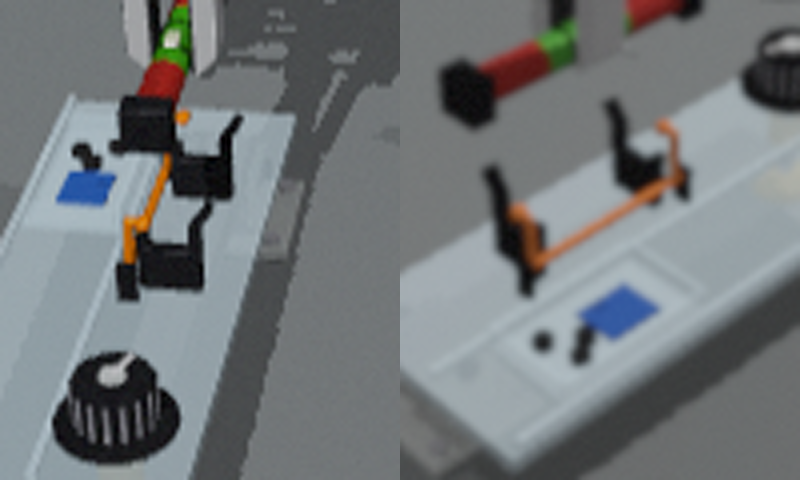

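```bash
python3 - <<'E'
from fit import *
a=load('si2');b=load('sc2')
p=[.6375,-.15858,.11418,.02414]
for n,P in dict(cap=(.6193,-.0007,.158),capnear=(.6351,-.1397,.158),sb=railpt(p,(0,.132,.039)),sbl=railpt(p,(.0098,.132,.039)),sbr=railpt(p,(-.0098,.132,.039)),sal=railpt(p,(.0098,.048,.039)),sar=railpt(p,(-.0098,.048,.039)),tb=railpt(p,(-.014,.128,.062)),ta=railpt(p,(-.014,.052,.062))).items():
    print(n,((proj(a,P)-[185,160]+.37)*4).round(),((proj(b,P)-[250,190]+.37)*4+[400,0]).round())
w=load('w2')
for n,P in dict(seat=(0,.09,.048),ta=(-.014,.052,.062),tb=(-.014,.128,.062)).items(): print(n,proj(w,railpt(p,P),True).round(1))
E
```

```text
cap [145. 136.] [688. -17.]
capnear [205. -25.] [454.  99.]
sb [169. 251.] [642. 151.]
sbl [148. 249.] [656. 160.]
sbr [190. 252.] [627. 142.]
sal [183. 152.] [525. 239.]
sar [223. 154.] [496. 219.]
tb [198. 207.] [615. 103.]
ta [228. 119.] [494. 171.]
seat [281.3 220. ]
ta [263.8 270.5]
tb [262.  176.9]
```

View pics/w2.png

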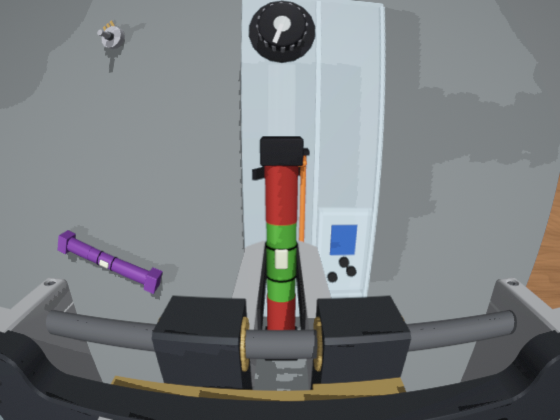

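The wrist view shows the level lying along the rail, with its cap at (281,151), the tine tip at (258,174) and the orange jaw at (303,200). It lines up with the predicted slot, so I go down under force watch.

Emit:
play_rows --deltas '[[[0,0,8,0],[0,0,20,0],[0,0,34,0],[0,0,44,0],[0,0,48,0],[0,0,51,0],[0,0,54,0],[0,0,57,0],[0,0,57,0]]]'

```text
time_s: 7.85
ee_pos: [0.6276, -0.0703, 0.2936]
ee_rot: [-3.141, 0.0, 1.685]
ft_force: [-0.3, 0.3, -0.4]
opening: 0.0166
finger_force: 45.0
```

Emit:
play_rows --deltas '[[[0,0,2,0],[0,0,4,0],[0,0,6,0],[0,0,6,0]]]'

```text
time_s: 8.25
ee_pos: [0.6265, -0.0705, 0.2874]
ee_rot: [-3.137, 0.0, 1.685]
ft_force: [-5.2, -1.1, 2.0]
opening: 0.017
finger_force: 45.0
```

Emit:
play_rows --deltas '[[[0,0,1.5,0],[0,0,3,0],[0,0,4,0],[0,0,4,0]]]'

```text
time_s: 8.65
ee_pos: [0.6264, -0.0704, 0.2826]
ee_rot: [-3.137, -0.0, 1.685]
ft_force: [-4.9, -1.5, -1.2]
opening: 0.0169
finger_force: 45.0
```

Emit:
play_rows --deltas '[[[0,0,1.5,0],[0,0,3,0],[0,0,4,0],[0,0,4,0]]]'

```text
time_s: 9.05
ee_pos: [0.6271, -0.0703, 0.2787]
ee_rot: [-3.139, -0.001, 1.685]
ft_force: [-3.3, -1.5, -3.6]
opening: 0.0169
finger_force: 45.0
```

Emit:
play_rows --deltas '[[[0,0,1.5,0],[0,0,2.5,0],[0,0,2.5,0],[0,0,2.5,0]]]'

```text
time_s: 9.45
ee_pos: [0.6275, -0.0702, 0.2767]
ee_rot: [-3.141, -0.0, 1.685]
ft_force: [-3.2, -0.5, -4.7]
opening: 0.0168
finger_force: 45.0
```

Emit:
play_rows --deltas '[[[0,0,1,0],[0,0,2,0],[0,0,2,0],[0,0,2,0]]]'

```text
time_s: 9.85
ee_pos: [0.6277, -0.0703, 0.2751]
ee_rot: [3.141, 0.0, 1.685]
ft_force: [-2.9, -0.8, -3.4]
opening: 0.0166
finger_force: 45.0
```

Emit:
play_rows --deltas '[[[0,0,1,0],[0,0,2,0],[0,0,2,0],[0,0,2,0]]]'

```text
time_s: 10.25
ee_pos: [0.6278, -0.0703, 0.2745]
ee_rot: [3.141, 0.0, 1.685]
ft_force: [-4.5, 0.4, 1.9]
opening: 0.0169
finger_force: 45.0
```

Emit:
play_rows --deltas '[[[0,0,1,0],[0,0,1.5,0],[0,0,1.5,0],[0,0,1.5,0]]]'

```text
time_s: 10.65
ee_pos: [0.6278, -0.0703, 0.2744]
ee_rot: [3.141, 0.0, 1.685]
ft_force: [-7.5, 0.2, 8.7]
opening: 0.0163
finger_force: 45.0
```

Emit:
play_rows --deltas '[[[0,0,1,0],[0,0,2,0],[0,0,2,0],[0,0,2,0]]]'

```text
time_s: 11.05
ee_pos: [0.6279, -0.0702, 0.2741]
ee_rot: [3.141, 0.0, 1.685]
ft_force: [-12.1, 1.9, 15.6]
opening: 0.017
finger_force: 45.0
```

Emit:
play_rows --deltas '[[[0,0,-3,0],[0,0,-5.5,0],[0,0,-5.5,0],[0,0,-5.5,0],[0,0,-5.5,0],[0,0,-5.5,0]]]' --gripper 0.5

```text
time_s: 11.65
ee_pos: [0.6277, -0.0703, 0.2748]
ee_rot: [-3.141, -0.0, 1.685]
ft_force: [-0.7, -0.0, 0.2]
opening: 0.0471
finger_force: 0.0
```

Emit:
play_rows --deltas '[[[0,0,-3,0],[0,0,-10,0],[0,0,-25,0],[0,0,-45,0],[0,0,-68,0],[0,0,-85,0],[0,0,-95,0],[0,0,-95,0],[0,0,-95,0]]]'

```text
time_s: 12.55
ee_pos: [0.6274, -0.0702, 0.3701]
ee_rot: [-3.141, -0.0, 1.685]
ft_force: [0.2, 0.6, -1.3]
opening: 0.0464
finger_force: 0.0
```

```bash
python3 - <<'E'
from h import *
w=load('w2')
for z in (.09,): print(proj(w,(.6108,.0788,z),True).round(1), tri([(load('si0'),215/3.7+154.64,312/3.7+169.64),(load('sc0'),562/4.4+219.6,118/4.4+174.6),(w,282,24,True)]))
go(.6108,.0788,.310,80)
a=snap('scene','sc3.png'); snap('wrist','w3.png'); s=snap('side','si3.png')
for n in ('sc3','si3'):
    c=load(n);print(n,proj(c,(.6274,-.0703,.0925)),proj(c,(.6274+.0027,-.0703-.0238,.0925)),proj(c,(.6274-.0027,-.0703+.0238,.0925)))
A=cv2.resize(a['img'][190:270,260:340],None,fx=6,fy=6,interpolation=cv2.INTER_CUBIC)
B=cv2.resize(load('w3')['img'][90:290,210:330],None,fx=2.4,fy=2.4,interpolation=cv2.INTER_CUBIC)
cv2.imwrite('pics/m3.png',np.hstack([A,B])[:,:,::-1])
E
```

```text
[282.1  25.2] (array([0.61108834, 0.07890347, 0.08992774]), [np.float64(0.0006832384044150201), np.float64(0.0009108274433470234), np.float64(0.0009706120822361807)])
delta [150.    0.5  60.1] turn 16.54 | pos [ 0.6274 -0.0702  0.3701] yaw 96.54 tilt [-1.e-04  0.e+00 -1.e+00] F [ 0.2  0.6 -1.3] open 0.0464 t 12.55 j6 -0.36
sc3 [294.06493969 229.3234016 ] [284.41162755 234.657059  ] [303.37496496 224.1794174 ]
si3 [230.76238485 202.10031973] [233.1722287  195.08668143] [228.25666686 209.39299129]
```

View pics/m3.png

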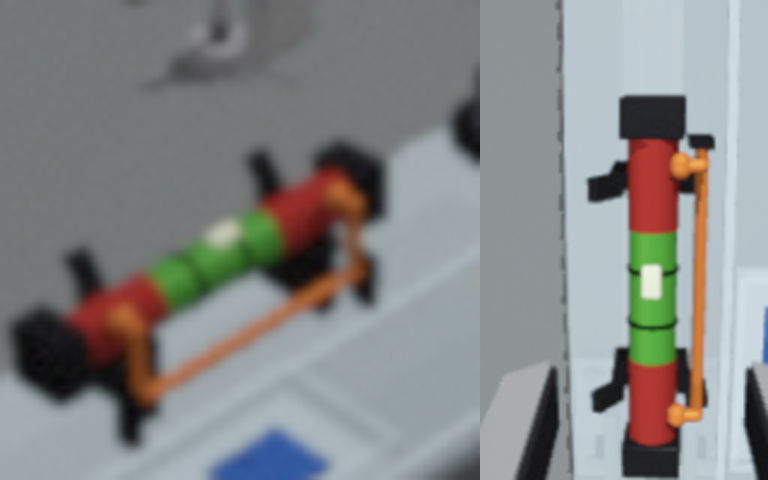

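The level is home: both orange noses at about (680,165) and (680,412) hang over the tube. The bubble is at (651,282), toward the thumbscrew. Next I move over the knob.

Emit:
play_rows --deltas '[[[8,0,0,2],[25,0,0,5],[48,0,0,8],[75,0,0,11],[102,0,0,14],[125,0,0,16],[142,0.5,10,16.5],[149,0.5,30,16.5],[150,0.5,50,16.5],[150,0.5,60,16.5]]]'

```text
time_s: 13.7
ee_pos: [0.6099, 0.0793, 0.307]
ee_rot: [-3.136, 0.001, 1.398]
ft_force: [-0.1, -0.3, -0.2]
opening: 0.0469
finger_force: 0.0
```

Emit:
play_rows --deltas '[[[0,0,6,0],[0,0,14,0],[0,0,22,0],[0,0,30,0],[0,0,35,0],[0,0,37,0],[0,0,38,0],[0,0,38,0]]]'

```text
time_s: 14.5
ee_pos: [0.6111, 0.0788, 0.2723]
ee_rot: [3.141, -0.0, 1.397]
ft_force: [-0.5, -0.6, -0.2]
opening: 0.0474
finger_force: 0.0
```

```bash
python3 - <<'E'
from h import *
go(.6110,.0789,.270,80)
E
```

```text
delta [ 0.1 -0.1  2.3] turn 0.04 | pos [0.6111 0.0788 0.2723] yaw 80.04 tilt [ 4.e-04 -0.e+00 -1.e+00] F [-0.5 -0.6 -0.2] open 0.0474 t 14.5 j6 0.16
```

Emit:
play_rows --deltas '[[[0,0,0,0],[0,0,0,0],[0,0,0,0],[0,0,0,0],[0,0,0,0]]]' --gripper 1 --squeeze 5

```text
time_s: 15.0
ee_pos: [0.6104, 0.079, 0.2724]
ee_rot: [-3.139, 0.0, 1.397]
ft_force: [-4.8, 1.1, 5.7]
opening: 0.0356
finger_force: 5.0
```

Emit:
play_rows --deltas '[[[0,0,1,0],[0,0,2,0],[0,0,3,0],[0,0,4,0],[0,0,4,0],[0,0,4,0]]]'

```text
time_s: 15.6
ee_pos: [0.6105, 0.0791, 0.2687]
ee_rot: [-3.139, 0.0, 1.397]
ft_force: [-6.1, 1.7, 6.6]
opening: 0.0357
finger_force: 5.0
```

Emit:
play_rows --deltas '[[[0,-0.6,1,0],[0,-0.6,2,0],[0,-0.6,3,0],[0,-0.6,3,0],[0,-0.6,3,0]]]'

```text
time_s: 16.1
ee_pos: [0.6102, 0.0791, 0.266]
ee_rot: [-3.141, -0.0, 1.397]
ft_force: [-4.8, 0.8, 7.7]
opening: 0.036
finger_force: 5.6
```

Emit:
play_rows --deltas '[[[0,0,1,0],[0,0,2,0],[0,0,2,0],[0,0,2,0]]]'

```text
time_s: 16.5
ee_pos: [0.6102, 0.0791, 0.2657]
ee_rot: [-3.141, -0.0, 1.397]
ft_force: [-9.1, 0.0, 15.1]
opening: 0.0359
finger_force: 9.4
```

Emit:
play_rows --deltas '[[[0,-1,0,0],[0,-1,0,0],[0,-1,0,0],[0,-1,0,0],[0,-1,0,0]]]' --squeeze 20

```text
time_s: 17.0
ee_pos: [0.6097, 0.0792, 0.2657]
ee_rot: [3.141, -0.0, 1.397]
ft_force: [-6.2, 0.4, 13.5]
opening: 0.0353
finger_force: 24.2
```

```bash
cat > bub.py <<'E'
from h import *
import sys
a=snap('scene',sys.argv[1]+'.png')
im=a['img'].astype(int)
sub=im[205:250,265:325]; r,g,b=sub[...,0],sub[...,1],sub[...,2]
vv,uu=np.mgrid[205:250,265:325]
def cen(w): return np.array([(w*uu).sum()/w.sum(),(w*vv).sum()/w.sum()]),w.sum()
G=np.clip(g-np.maximum(r,b)-40,0,60)/60.
white=np.clip(np.minimum(np.minimum(r,g),b)-90,0,60)/60.*(cv2.dilate((G>.3).astype(np.uint8),np.ones((3,3)))>0)
cb,nw=cen(white)
red=(r-np.maximum(g,b)>50)&(abs(r-g)>70)
o=get_state()
# tube ends of window: green pixel extent along axis
z=.0925-.002
P0=np.array([.6274,-.0703,.0915]);d=np.array([-.114,.9935,0])
q0=proj(a,P0);q1=proj(a,P0+.02*d);ax=(q1-q0);L=np.linalg.norm(ax);ax/=L
t=((uu-q0[0])*ax[0]+(vv-q0[1])*ax[1])*20/L
m=(G>.3)|(white>.3)
print('bubble centroid',cb.round(2),'n',round(nw,1),'along mm',round((white*t).sum()/white.sum(),2),'green ext',t[m].min().round(1),t[m].max().round(1),'green mid',round((t[m].min()+t[m].max())/2,2))
print('F',o['ft_force'].round(1),'pos',o['ee_pos'].round(4),'j6',o['joints'][5].round(3),'t',o['time_s'],'tq',o['wrist_torque'].round(2))
E
python3 - <<'E'
import sys;sys.argv=['x','sc3b']
exec(open('bub.py').read())
s=snap('side','si4.png');cv2.imwrite('pics/m4.png',np.hstack([cv2.resize(a['img'][200:260,260:330],None,fx=5.7,fy=5.7,interpolation=cv2.INTER_CUBIC),cv2.resize(s['img'][150:240,200:270],None,fx=3.8,fy=3.8,interpolation=cv2.INTER_CUBIC)])[:,:,::-1])
E
```

```text
<string>:7: RuntimeWarning: invalid value encountered in scalar divide
<string>:19: RuntimeWarning: invalid value encountered in scalar divide
Traceback (most recent call last):
ValueError: zero-size array to reduction operation minimum which has no identity
```

```bash
python3 - <<'E'
from h import *
a=load('sc3b'); s=snap('side','si4.png');i3=load('sc3')['img']
print(i3[229,290:300].tolist(),a['img'][229,290:300].tolist())
cv2.imwrite('pics/m4.png',np.hstack([cv2.resize(a['img'][195:265,255:335],None,fx=5,fy=5,interpolation=cv2.INTER_CUBIC),cv2.resize(s['img'][150:220,200:280],None,fx=5,fy=5,interpolation=cv2.INTER_CUBIC)])[:,:,::-1])
E
```

```text
[[117, 120, 120], [116, 122, 118], [114, 125, 114], [122, 136, 117], [149, 158, 137], [175, 180, 160], [187, 191, 170], [186, 191, 168], [172, 180, 155], [143, 158, 127]] [[115, 119, 118], [115, 119, 117], [111, 117, 112], [115, 122, 112], [125, 130, 117], [133, 137, 122], [135, 138, 122], [130, 134, 116], [121, 126, 106], [97, 108, 84]]
```

View pics/m4.png

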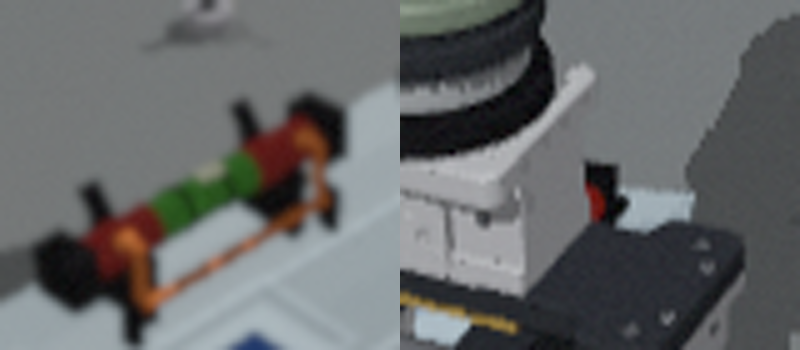

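```bash
cat > bub.py <<'E'
from h import *
import sys
from scipy.ndimage import map_coordinates as mc
def bub(a,show=False):
    im=a['img'].astype(float)
    p=np.array([.6375,-.1586]);d=np.array([-.1139,.9935])
    t=np.arange(-34,34.1,.5); best=None
    z=.0915
    for off in np.arange(-3,3.1,1):   # across shift px perpendicular search
        Q=np.array([proj(a,[*(p+d*(.09+k/1e3)),z]) for k in t]); ax=Q[-1]-Q[0]; ax/=np.linalg.norm(ax); n=np.array([-ax[1],ax[0]])
        Q=Q+off*n
        S=np.stack([mc(im[...,k],[Q[:,1],Q[:,0]],order=1) for k in range(3)],1)
        W=S[:,2]/(S[:,1]+S[:,0]*0+1)   # b/g high on white, low on green
        rg=S[:,0]/(S[:,1]+1)
        sel=(abs(t)<20); wt=np.clip(W-.55,0,None)*sel*S.min(1)
        ed=[];gr=rg>1.3
        i0=len(t)//2
        L=np.where(gr[:i0])[0]; Rr=np.where(gr[i0:])[0]
        e1=t[L[-1]] if len(L) else np.nan; e2=t[i0+Rr[0]] if len(Rr) else np.nan
        print('off',off,'bub',round((wt*t).sum()/max(wt.sum(),1e-9),2),'wt',round(wt.sum(),1),'green',e1,e2,'mid',round((e1+e2)/2,2))
    return
a=snap('scene',sys.argv[1]+'.png') if len(sys.argv)>2 else load(sys.argv[1])
bub(a)
E
python3 bub.py sc3; python3 bub.py sc3b
```

```text
off -3.0 bub 0.07 wt 4073.1 green nan 29.0 mid nan
off -2.0 bub 0.42 wt 3670.6 green nan 24.5 mid nan
off -1.0 bub 1.89 wt 2580.6 green -29.0 23.0 mid -3.0
off 0.0 bub 5.07 wt 1507.3 green -27.0 23.5 mid -1.75
off 1.0 bub 5.77 wt 1072.5 green -26.0 24.5 mid -0.75
off 2.0 bub 6.11 wt 476.2 green -25.5 25.0 mid -0.25
off 3.0 bub 6.76 wt 19.4 green -25.5 25.5 mid 0.0
off -3.0 bub 0.03 wt 4069.2 green nan nan mid nan
off -2.0 bub 0.17 wt 3722.3 green nan 26.0 mid nan
off -1.0 bub 0.83 wt 2702.0 green nan 23.5 mid nan
off 0.0 bub 3.07 wt 1372.8 green -27.5 23.5 mid -2.0
off 1.0 bub 5.09 wt 737.7 green -26.5 24.0 mid -1.25
off 2.0 bub 5.63 wt 313.6 green -25.5 25.0 mid -0.25
off 3.0 bub 8.24 wt 4.0 green -25.0 25.0 mid 0.0
```

```bash
python3 - <<'E'
from h import *
g=lambda n,y,x:cv2.cvtColor(load(n)['img'][y[0]:y[1],x[0]:x[1]],cv2.COLOR_RGB2GRAY).astype(np.float32)
def sh(n1,n2,y,x):
    A,B=g(n1,y,x),g(n2,y,x); return cv2.phaseCorrelate(A,B,cv2.createHanningWindow(A.shape[::-1],cv2.CV_32F))
print('knob sc0->sc3',sh('sc0','sc3',(190,222),(328,368)))
print('corner sc0->sc2',sh('sc0','sc2',(212,240),(376,400)),'->sc3',sh('sc0','sc3',(212,240),(376,400)),'->sc3b',sh('sc0','sc3b',(212,240),(376,400)))
print('knob side',sh('si0','si3',(230,280),(190,235)))
print('forkb corner ref pivot corner',sh('sc0','sc3',(255,285),(228,250)))
c=load('sc0')
print(proj(c,(.611,.079,.085))-proj(c,(.611,.079,.081)))
E
```

```text
knob sc0->sc3 ((0.22586285535692951, 0.968182627635894), 0.858909186720848)
corner sc0->sc2 ((-0.06086231202637116, 0.033310790791269085), 0.9172770453823937) ->sc3 ((-0.3133673703642863, 1.167718390698516), 1.0073531813091703) ->sc3b ((-0.33323025541821494, 1.4725136613817682), 1.0938576036029393)
knob side ((0.5481006718506123, 1.4826127308660553), 0.965115731133355)
forkb corner ref pivot corner ((-0.20256010604141217, -0.2669432091483337), 0.9699417008294)
[ 0.14422715 -1.6361105 ]
```

Scene view: the level sits in the arm's shadow, with the bubble near (208,172), about 5 mm toward the thumbscrew. The side view is blocked by the arm. I turn the screw counterclockwise while pressing.

Emit:
play_rows --deltas '[[[0,0,0,-5],[0,0,0,-11],[0,0,0,-17],[0,0,0,-23],[0,0,0,-29],[0,0,0,-33],[0,0,0,-35],[0,0,0,-35]]]'

```text
time_s: 17.9
ee_pos: [0.6105, 0.0793, 0.2658]
ee_rot: [3.137, 0.001, 2.008]
ft_force: [-3.7, 1.5, 10.7]
opening: 0.0356
finger_force: 23.8
```

Emit:
play_rows --deltas '[[[0,0,0,-5],[0,0,0,-11],[0,0,0,-17],[0,0,0,-23],[0,0,0,-29],[0,0,0,-33],[0,0,0,-34],[0,0,0,-34],[0,0,0,-34],[0,0,0,-34]]]'

```text
time_s: 18.9
ee_pos: [0.611, 0.08, 0.2659]
ee_rot: [3.136, 0.005, 2.601]
ft_force: [-1.6, 4.0, 8.2]
opening: 0.0356
finger_force: 23.7
```

```bash
python3 bub.py sc5 new; python3 - <<'E'
from h import *
go(.61,.079,.2657,149)
a=load('sc5'); w=snap('wrist','w5.png')
g=lambda n,y,x:cv2.cvtColor(load(n)['img'][y[0]:y[1],x[0]:x[1]],cv2.COLOR_RGB2GRAY).astype(np.float32)
A,B=g('sc3b',(212,240),(376,400)),g('sc5',(212,240),(376,400));print(cv2.phaseCorrelate(A,B,cv2.createHanningWindow(A.shape[::-1],cv2.CV_32F)))
A=cv2.resize(a['img'][205:255,265:325],None,fx=8,fy=8,interpolation=cv2.INTER_CUBIC); A=np.clip(A.astype(float)*1.6,0,255).astype(np.uint8)
cv2.imwrite('pics/m5.png',np.hstack([A,cv2.resize(w['img'],(320,240))[np.r_[0:240,0:160]]])[:,:,::-1])
E
```

```text
off -3.0 bub -0.02 wt 4108.7 green nan nan mid nan
off -2.0 bub -0.02 wt 3847.1 green nan 28.0 mid nan
off -1.0 bub -0.01 wt 2974.6 green nan 24.5 mid nan
off 0.0 bub 0.3 wt 1622.0 green -28.0 23.5 mid -2.25
off 1.0 bub 0.52 wt 836.9 green -26.5 23.5 mid -1.5
off 2.0 bub 0.43 wt 338.4 green -25.5 24.0 mid -0.75
off 3.0 bub 0.0 wt 0.0 green -25.0 24.5 mid -0.25
delta [ 0.4 -1.4  0.2] turn 0.03 | pos [0.611  0.08   0.2659] yaw 149.03 tilt [ 0.0068  0.0022 -1.    ] F [-1.5  3.6  8.5] open 0.0355 t 18.95 j6 -1.04
((0.2624728065416875, 0.6006466644828752), 1.0387207481596206)
```

View pics/m5.png

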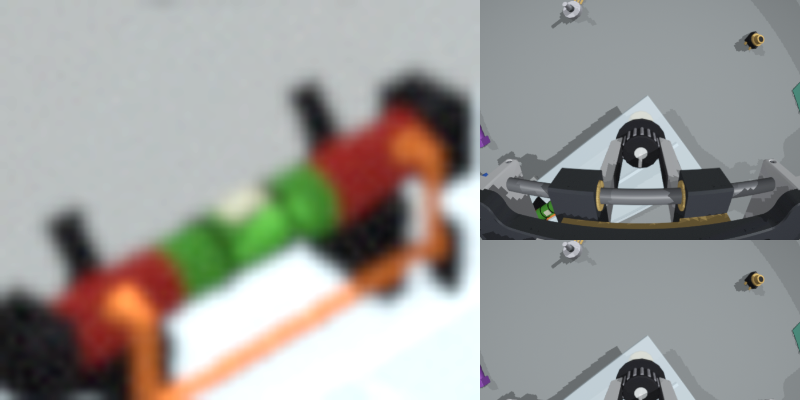

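The scene crop shows the bubble at (241,202), between the two lines at about (205,240) and (285,200). The force has dropped to 8.5 N, so I press back up to 15 N and look again.

Emit:
play_rows --deltas '[[[0,0,1,0],[0,0,2,0],[0,0,2,0],[0,0,2,0],[0,0,2,0],[0,0,2,0],[0,0,2,0],[0,0,2,0],[0,0,2,0],[0,0,2,0]]]'

```text
time_s: 20.0
ee_pos: [0.6111, 0.08, 0.2656]
ee_rot: [3.136, 0.005, 2.601]
ft_force: [-4.3, 4.1, 16.2]
opening: 0.0356
finger_force: 24.8
```

```bash
python3 bub.py sc6 new|sed -n 4,6p; python3 - <<'E'
from h import *
go(.61,.079,.2657,149)
w=snap('wrist','w6.png');p=proj(w,(.6274,-.0703,.092),True);print(p)
a=load('sc6')['img']
A=cv2.resize(w['img'][330:400,80:150],None,fx=6,fy=6,interpolation=cv2.INTER_CUBIC)
B=cv2.resize(a[205:257,270:317],(380,420),interpolation=cv2.INTER_CUBIC);B=np.clip(B.astype(float)*1.6,0,255).astype(np.uint8)
cv2.imwrite('pics/m6.png',np.hstack([A,B])[:,:,::-1])
E
```

```text
off 0.0 bub -0.31 wt 1767.2 green -28.5 23.0 mid -2.75
off 1.0 bub -0.84 wt 924.9 green -26.5 23.5 mid -1.5
off 2.0 bub -0.39 wt 405.7 green -25.5 24.0 mid -0.75
delta [ 0.4 -1.5 -0.1] turn 0.04 | pos [0.6111 0.08   0.2656] yaw 149.04 tilt [ 0.0069  0.0021 -1.    ] F [-3.9  3.3 15.6] open 0.0355 t 20.05 j6 -1.04
[115.56679269 375.44125019]
```

View pics/m6.png

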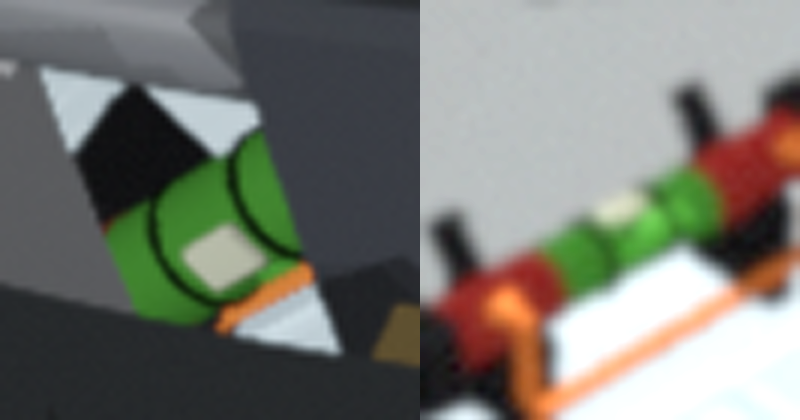

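The wrist view through the gap shows the bubble at (223,257), about equally far from the lines at (185,288) and (262,232). It is centred, and the push is about 15.6 N. I hold a moment, recheck and hand in.

Emit:
play_rows --deltas '[[[0,0,0,0],[0,0,0,0],[0,0,0,0],[0,0,0,0],[0,0,0,0],[0,0,0,0],[0,0,0,0],[0,0,0,0]]]'

```text
time_s: 20.9
ee_pos: [0.6111, 0.08, 0.2656]
ee_rot: [3.136, 0.005, 2.601]
ft_force: [-5.0, 4.1, 16.9]
opening: 0.0356
finger_force: 24.8
```

```bash
python3 - <<'E'
from h import *
w0=load('w6')['img'].astype(int);w=snap('wrist','w7.png')['img'].astype(int)
def c(im):
    m=np.zeros(im.shape[:2],bool);m[365:380,108:126]=True
    q=m&(im.min(2)>130);v,u=np.where(q);return u.mean().round(2),v.mean().round(2),q.sum()
print(c(w0),c(w),get_state()['ft_force'])
print(close_job())
E
```

```text
(np.float64(116.58), np.float64(372.51), np.int64(81)) (np.float64(116.58), np.float64(372.51), np.int64(81)) [-4.9621997   3.41133138 16.04057075]
the job is handed in; nothing more can be done
None
```

The level is home in the clip, the bubble is centred between the two lines, and the hand is still on the thumbscrew pressing down with about 16 N; the job was handed in at about 21 s.

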